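# Load a spring magazine with angle pieces laid alternately

## Robot

A 6-joint arm with a two-finger parallel gripper is mounted at the origin on the work surface. World frame = base frame: x ahead of the robot, y to its left, z up, the work surface at z = 0. Lengths are in mm, angles in rad, forces in N, time in s.
With the tool pointing down it reaches from about 300 to 875 mm from the base axis. Payload 6.4 kg.
Tool frame: the origin (TCP) lies at the very end of the fingers, on their centre line; the grasp point (between the pads) lies 19 mm behind it; x points along the fingers, z is the direction in which the jaws open and shut, and the axes are right-handed (so a half turn about x gives the same grasp; the last joint's range is limited). The gripper opens to 88 mm and grips with 3 to 60 N. Pads are 18 mm wide; open, the fingers measure 123 mm over their backs; the gripper's body (75 mm by 187 mm) begins 45 mm behind the grasp point.
Start: joints at [0.922, 0.181, 1.607, -0, 1.354, -0.206], TCP at [246.362, 519.564, 238.714] pointing down, gripper open.
Joint ranges: [-2.99, 2.99], [-0.89, 2.07], [0.3, 2.58], [-1.14, 4.28], [0, 2.63], [-3.12, 3.12]. Speed limits (rad/s): [2.57, 2.57, 3.01, 3.14, 3.14, 3.14].

## Interface

Orientations are given as a 3x3 rotation matrix whose columns are the frame's x, y, z axes.
In Python, from rig import ctrl gives the robot as it stands.
- The arm moves only by the tool jog_arm, never from a script. Its argument "steps" is a list of rows, each a list of 7 numbers: the shift along the tool's x, y, z in m, then the turn, a rotation vector about the tool's x, y, z in degrees, then the closure, from 0 (fully open) to 1 (shut). A call has 1 to 10 rows; each row is the pose to reach, as a shift and turn from the pose commanded when the call began, along the tool's axes at that moment; what a row does not reach only later rows make up. A row lasts 1/8 s, in which the tool goes at most 62.5 mm and 10.7 degrees, less where a joint would pass 70% of its speed; a pose out of reach is approached as far as the arm can. A call with a gripper value outside its range is refused whole. The fingers move at their own pace and stop on an object; "force" is the grip in N (left out, the last holds). Time passes only in rows, so rows that repeat a pose let the fingers close. It gives the time, the measured TCP pose, the force and the opening at its end, in the units of the state.
- ctrl.sense(): the state, without advancing time (a new reading comes with each control period).
- ctrl.grab_frame(name): name is "side" or "top"; returns (picture, depth): 480x640x3 uint8, red, green, blue; 480x640 float32, mm along the optical axis (not along the pixel's ray), 0 where there is no reading.
- ctrl.camera_params(name): a dict with "vfov" (degrees; the focal length in pixels is half the picture's height over the tangent of half this angle, whatever the lens; pixels are square), "cx", "cy" (the principal point, pixels), "eye" and "rotation" of the camera in the world. Camera axes: x right, y up, looking along -z (the intrinsics and any distortion apply to the point x, -y, -z); pixel columns grow to the right and rows downward; lengths in mm; the calibration is good to about 2 mm. A picture is of the moment at which its call begins. camera_params takes no time and is no camera call.
- ctrl.hand_in(): hands the job in, once; it reports no verdict.
The state is a dict: "clock": time; "qpos": joint angles; "joint_velocities": joint speeds; "joint_torque": joint torques, N m; "tool_pos": TCP position; "orientation": TCP orientation; "ft_force": force on the tool from outside, world axes, zero at the start; "wrist_torque": the same for the moment, N m; "gripper_width": finger opening in mm.
Only numpy, scipy, OpenCV 4.12 (cv2) and the standard library are available. Lean on these libraries where they do the work, as an engineer would, in place of code of your own. Each camera call takes 0.05 s, during which the arm holds its last target.

## Task

Load the three aluminium angle pieces from the sloping blue tray into the spring magazine, one at a time: widest first, then the middle one, narrowest on top, all flat, straight and centred across the platform. Lay the widest with its foot beside the platform's raised ledge and its upstand at the catch end, and each next one the other way round, with its foot on the one below and just clear of the upstand beside it, so the pile lies level. Then push the whole pile down against the spring until the catch snaps over the platform and holds it, and let go; leave the glass dish, the loupe and the bottle where they are.

Things in the scene. Friction and masses are not known exactly. Their poses are not given: they have to be found in the camera images.
- wide_mid (a point): Widest aluminium angle piece, about 128 g: foot 80 long x 42 wide x 12 thick; at its +x end an upstand 14 thick, 42 wide, reaching 24 mm above the underside. Point: mid-length, mid-width, 12 mm above the underside (on the foot's upper face). x along the foot to the upstand, z up from the foot. Centre of mass 5 mm towards the upstand. Starts on the sloping tray.
- middle_mid (a point): Middle-width aluminium angle piece, about 103 g: foot 80 long x 34 wide x 12 thick; at its +x end an upstand 14 thick, 34 wide, reaching 24 mm above the underside. Point: mid-length, mid-width, 12 mm above the underside (on the foot's upper face). x along the foot to the upstand, z up from the foot. Centre of mass 5 mm towards the upstand. Starts on the sloping tray.
- narrow_mid (a point): Narrowest aluminium angle piece, about 79 g: foot 80 long x 26 wide x 12 thick; at its +x end an upstand 14 thick, 26 wide, reaching 24 mm above the underside. Point: mid-length, mid-width, 12 mm above the underside (on the foot's upper face). x along the foot to the upstand, z up from the foot. Centre of mass 5 mm towards the upstand. Starts on the sloping tray.
- tray: Fixed blue tray, 330 mm wide (y), plain face 116 mm long sloping 30 degrees: faces the robot, rises along the tray's +x. Origin on the table under the face's middle (42 mm up there). The three angles lie on it side by side, about 88 mm apart, in any order, lengthwise up the slope, upstands at the upper end, lower ends against a 13 mm high lip.
- magazine: Fixed grey magazine; origin on the table under the platform's middle, same axes as point platform. Base plate 172 (x, from -98 to +74) x 86 mm, 10 mm high; spring housing 66 x 46 mm, 34 mm high; catch post at the -x end (x -86 to -70), 34 mm wide, 68 mm high. Nothing else stands beside or above the platform.
- platform (a point): Middle of the dark steel platform's flat upper face, 75 mm up when raised; moves with it. x level along the pile to the ledge end (catch at the -x end), z up. Flat from x -62 to +35 mm, 48 mm wide. Undersides of the angles come 0, 12 and 24 mm above it; with 4 mm gaps between each upstand (or the ledge) and the foot beside it, their points lie at x = -9, +9, -9 mm.
- ledge (a point): Middle of the top of the platform's raised ledge (14 mm along x, 48 mm across, 12 mm high), at x = +42 mm from the platform's middle; same axes, moves with the platform.
- lifter (a joint): Platform pushed down, m: 0 up, 0.030 bottom stop. The spring gives 9 N at 0, plus 0.3 N per mm (the platform weighs 1.5 N): with the pile on, about 4 N starts it and about 15 N gets it past the catch, a spring bolt at the -x end that the platform pushes aside and that snaps over it at 0.022 and then holds it there. Short of that it springs back up.
- dish: Covered glass dish, 80 mm wide, 52 mm high with a knob; origin at its underside. Bystander.
- loupe: Black eye loupe, 34 mm wide, 30 mm high; origin at its underside. Bystander.
- oil: Small amber bottle, 32 mm wide, 70 mm high; origin at its underside. Bystander.
There are look-alikes about, which are no part of the job. What is shaped like the part that bears wide_mid but pink is not meant. What is shaped like the part that bears middle_mid but purple is not meant.

How it is judged (in metres and radians):
On the way, in this order (a step that is already met when the one before it is completed fails the run):
1. the wide angle lies flat on the platform beside the ledge, upstand at the catch end, let go (x of wide_mid in the frame of platform between -0.017 and -0.001 m and y of wide_mid in the frame of platform between -0.009 and 0.009 m and z of wide_mid in the frame of platform between 0.009 and 0.015 m and angle between wide_mid's own z axis and vertical below 0.06 rad and angle between the x axis of wide_mid and the x axis of platform, either way round below 0.17 rad and x of ledge in the frame of wide_mid below -0.03 m and contact force between the fingers and wide below 0.2 N and linear speed of wide below 0.02 m/s and value of joint lifter below 0.01 m), for 0.2 s.
2. the middle angle lies flat on it the other way round, upstand above the ledge, let go (x of wide_mid in the frame of platform between -0.017 and -0.001 m and y of wide_mid in the frame of platform between -0.009 and 0.009 m and z of wide_mid in the frame of platform between 0.009 and 0.015 m and angle between each of wide_mid, middle_mid's own z axis and vertical below 0.06 rad and angle between the x axis of each of wide_mid, middle_mid and the x axis of platform, either way round below 0.17 rad and x of ledge in the frame of wide_mid below -0.03 m and x of middle_mid in the frame of platform between 0.001 and 0.017 m and y of middle_mid in the frame of platform between -0.009 and 0.009 m and z of middle_mid in the frame of platform between 0.021 and 0.027 m and x of ledge in the frame of middle_mid above 0.015 m and contact force between the fingers and middle below 0.2 N and linear speed of middle below 0.02 m/s and value of joint lifter below 0.01 m), for 0.2 s.
3. the narrow angle lies flat on top, upstand at the catch end again (x of wide_mid in the frame of platform between -0.017 and -0.001 m and y of wide_mid in the frame of platform between -0.009 and 0.009 m and z of wide_mid in the frame of platform between 0.009 and 0.015 m and angle between each of wide_mid, middle_mid, narrow_mid's own z axis and vertical below 0.06 rad and angle between the x axis of each of wide_mid, middle_mid, narrow_mid and the x axis of platform, either way round below 0.17 rad and x of ledge in the frame of wide_mid below -0.03 m and x of middle_mid in the frame of platform between 0.001 and 0.017 m and y of middle_mid in the frame of platform between -0.009 and 0.009 m and z of middle_mid in the frame of platform between 0.021 and 0.027 m and x of ledge in the frame of middle_mid above 0.015 m and x of narrow_mid in the frame of platform between -0.017 and -0.001 m and y of narrow_mid in the frame of platform between -0.009 and 0.009 m and z of narrow_mid in the frame of platform between 0.033 and 0.039 m and x of ledge in the frame of narrow_mid below -0.03 m and value of joint lifter below 0.015 m), for 0.1 s.
4. the whole pile has been pushed down past the catch (value of joint lifter above 0.0195 m and x of wide_mid in the frame of platform between -0.017 and -0.001 m and y of wide_mid in the frame of platform between -0.009 and 0.009 m and z of wide_mid in the frame of platform between 0.009 and 0.015 m and angle between each of wide_mid, middle_mid, narrow_mid's own z axis and vertical below 0.06 rad and angle between the x axis of each of wide_mid, middle_mid, narrow_mid and the x axis of platform, either way round below 0.17 rad and x of ledge in the frame of wide_mid below -0.03 m and x of middle_mid in the frame of platform between 0.001 and 0.017 m and y of middle_mid in the frame of platform between -0.009 and 0.009 m and z of middle_mid in the frame of platform between 0.021 and 0.027 m and x of ledge in the frame of middle_mid above 0.015 m and x of narrow_mid in the frame of platform between -0.017 and -0.001 m and y of narrow_mid in the frame of platform between -0.009 and 0.009 m and z of narrow_mid in the frame of platform between 0.033 and 0.039 m and x of ledge in the frame of narrow_mid below -0.03 m), for 0.1 s.
At the end, for the whole second after the job is handed in: Wide, middle, narrow lie on the platform in that order, released, at rest, level (0.06 rad, 3 mm), in line (0.17 rad), within 9 mm of its centre line and 1 to 17 mm off its middle towards their upstands: catch, ledge, catch end. The catch holds the platform down (lifter 0.0195 to 0.026) (all of step 4 and value of joint lifter below 0.026 m and velocity of joint lifter between -0.01 and 0.01 m/s and contact force between the fingers and wide below 0.2 N and linear speed of each of wide, middle, narrow below 0.02 m/s and contact force between the fingers and middle below 0.2 N and contact force between the fingers and narrow below 0.2 N); the robot touches nothing.
It fails at once if the glass dish is shifted by more than 30 mm or tipped (distance of dish from where it was at the start of the episode above 0.03 m or angle between dish's own z axis and vertical above 0.5 rad).
It fails at once if the loupe is shifted by more than 30 mm or tipped (distance of loupe from where it was at the start of the episode above 0.03 m or angle between loupe's own z axis and vertical above 0.5 rad).
It fails at once if the bottle is shifted by more than 30 mm or tipped (distance of oil from where it was at the start of the episode above 0.03 m or angle between oil's own z axis and vertical above 0.5 rad).
It also fails if it takes over 72 s, if anything falls off the work surface, if the arm or the gripper's body presses on something with over 40 N, if the wrist force passes 120 N, or if a joint passes its speed limit or range.

## Working session

There is one attempt and no reset: what is moved stays moved. The work goes in short steps, Python scripts to look and compute and a tool call to move; the robot and the scene stay as the last step left them, time stands still between calls to the robot, and variables do not carry over. Pictures are saved under pics/ and viewed, and the job is handed in when it is done.

Besides the shell and the picture viewer there is one more tool, called after "Request:" by a JSON object that holds its "name" and its "arguments". jog_arm: Moves the arm, as the interface text tells. Its arguments: {"type":"object","properties":{"steps":{"type":"array"},"force":{"type":"number"}},"required":["steps"]}

```bash
ls; mkdir -p pics; python3 - <<'E'
from rig import ctrl
import cv2,numpy as np
s=ctrl.sense()
print({k:np.round(v,3).tolist() for k,v in s.items()})
for n in("side","top"):
    p,d=ctrl.grab_frame(n); cv2.imwrite(f"pics/{n}0.png",p[:,:,::-1]); np.savez(f"{n}0.npz",p=p,d=d)
    print(n,ctrl.camera_params(n))
E
```

```text
pics
{'clock': 0.0, 'qpos': [0.922, 0.181, 1.608, 0.0, 1.354, -0.206], 'joint_velocities': [-0.001, -0.002, 0.001, -0.0, 0.002, -0.0], 'joint_torque': [-0.001, -43.387, -34.185, 0.07, 0.039, -0.0], 'tool_pos': [246.026, 519.148, 237.858], 'orientation': [[-0.001, -0.904, 0.428], [-0.001, 0.428, 0.904], [-1.0, 0.0, -0.002]], 'ft_force': [0.995, -0.6, -0.345], 'wrist_torque': [0.003, 0.039, -0.004], 'gripper_width': 88.001}
side {'vfov': 49.66737557717841, 'cx': 327.87127774568165, 'cy': 244.03608034452748, 'eye': array([ -72.88782901, -613.48121536,  698.83561626]), 'rotation': array([[ 0.71465878,  0.39236205, -0.57906377],
       [-0.69933782,  0.4170931 , -0.58048253],
       [ 0.01376419,  0.81980813,  0.57247287]])}
top {'vfov': 50.635626778821376, 'cx': 314.61120736991296, 'cy': 250.98410512322891, 'eye': array([ 371.7679383 ,  -18.48614452, 1091.4042102 ]), 'rotation': array([[-0.01259748,  0.9810004 , -0.19359626],
       [-0.99990748, -0.01136533,  0.00747393],
       [ 0.00513164,  0.1936725 ,  0.98105282]])}
```

View pics/side0.png

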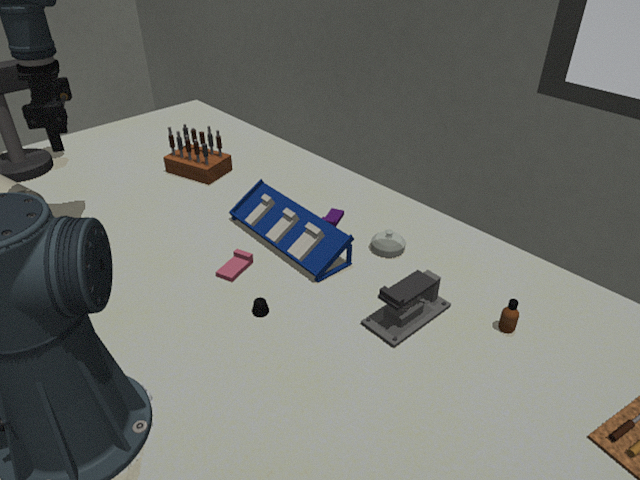

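View pics/top0.png

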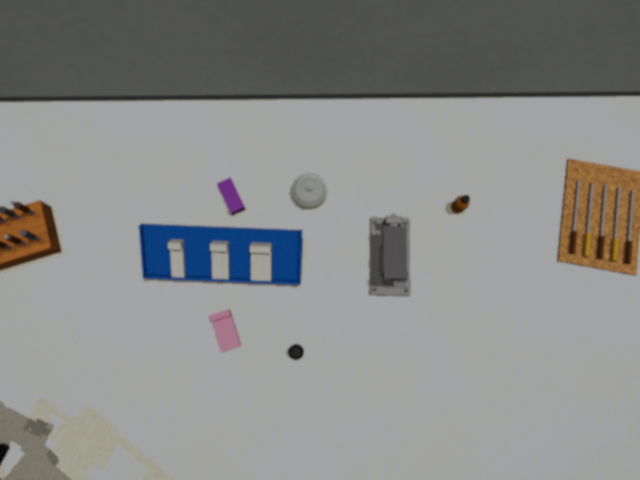

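Top view: tray at about (220,254) with narrow, middle and wide from left to right (176,258), (220,260), (260,262). The magazine is at (390,256), with its post at the far end (393,218). I'll measure these next.

```bash
cat > h.py <<'E'
import numpy as np,cv2
from rig import ctrl
def cam(n):
    c=ctrl.camera_params(n); f=240/np.tan(np.radians(c['vfov'])/2); return c,f
def pts(n,uv,d):
    c,f=cam(n); uv=np.atleast_2d(uv).astype(float); d=np.ravel(d)
    q=np.stack([(uv[:,0]-c['cx'])/f*d,-(uv[:,1]-c['cy'])/f*d,-d],1)
    return q@c['rotation'].T+c['eye']
def plane(n,uv,p0,nrm=(0,0,1)):
    c,f=cam(n); r=pts(n,uv,np.ones(len(np.atleast_2d(uv))))-c['eye']
    nrm=np.array(nrm,float); t=((np.array(p0)-c['eye'])@nrm)/(r@nrm)
    return c['eye']+r*t[:,None]
def cloud(n,d):
    v,u=np.mgrid[:480,:640]; return pts(n,np.stack([u.ravel(),v.ravel()],1),d.ravel()).reshape(480,640,3)
def proj(n,P):
    c,f=cam(n); q=(np.atleast_2d(P)-c['eye'])@c['rotation']
    return np.stack([c['cx']+f*q[:,0]/-q[:,2],c['cy']-f*q[:,1]/-q[:,2]],1)
def grab(n,tag):
    p,d=ctrl.grab_frame(n); np.savez(f"{n}{tag}.npz",p=p,d=d); return p,d
def crop(p,x0,y0,x1,y1,k,name):
    cv2.imwrite(name,cv2.resize(p[y0:y1,x0:x1,::-1],None,fx=k,fy=k,interpolation=cv2.INTER_CUBIC))
E
python3 - <<'E'
from h import *
for n in("top","side"):
    z=np.load(f"{n}0.npz");p,d=z['p'],z['d'];P=cloud(n,d)
    h=cv2.cvtColor(p,cv2.COLOR_RGB2HSV)
    if n=="top":
        roi=(slice(205,300),slice(130,420)); crop(p,130,210,310,300,4,"pics/ttray.png"); crop(p,355,205,425,305,6,"pics/tmag.png")
    else: crop(p,220,170,360,285,5,"pics/stray.png");crop(p,350,260,460,350,6,"pics/smag.png")
    # blue tray
    m=cv2.inRange(h,(105,150,40),(130,255,255)); k=(m>0)&(d>0)
    X=P[k]; print(n,"blue",k.sum(),X.min(0).round(),X.max(0).round())
    A=np.c_[X[:,:2],np.ones(len(X))]
    s,*_=np.linalg.lstsq(A,X[:,2],rcond=None);r=X[:,2]-A@s
    for i in range(5):
        kk=abs(r)<4; s,*_=np.linalg.lstsq(A[kk],X[kk,2],rcond=None);r=X[:,2]-A@s
    print(" plane",s,kk.sum(),"slope deg",np.degrees(np.arctan(np.hypot(s[0],s[1]))),"yaw",np.degrees(np.arctan2(s[1],s[0])))
    t=P[400:470,300:600] if n=='top' else P[150:300,560:600]
    print(" table z",np.nanmedian(t[...,2]), 'noise',t[...,2].std())
E
```

```text
top blue 6012 [513.   1.  11.] [632. 336.  85.]
 plane [ 5.74346527e-01 -3.12728972e-02 -2.82014635e+02] 5087 slope deg 29.907396481834517 yaw -3.116650542352675
 table z 2.264303216544704 noise 63.696139063329916
side blue 3691 [511.   1.   2.] [682. 341.  82.]
 plane [ 5.73572619e-01 -2.97549539e-02 -2.83001340e+02] 2758 slope deg 29.87064226984173 yaw -2.9696438626363926
 table z -27.110950544927164 noise 113.41468904143645
```

View pics/ttray.png

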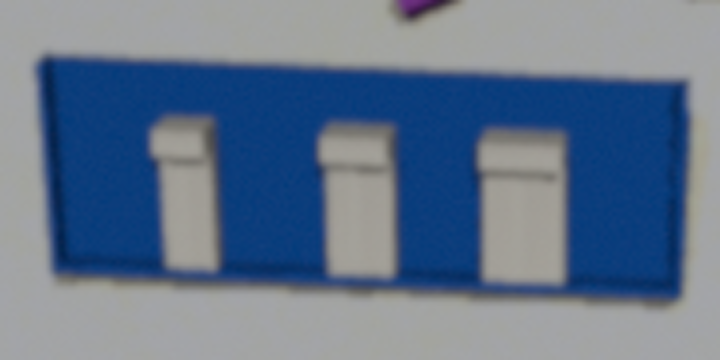

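View pics/tmag.png

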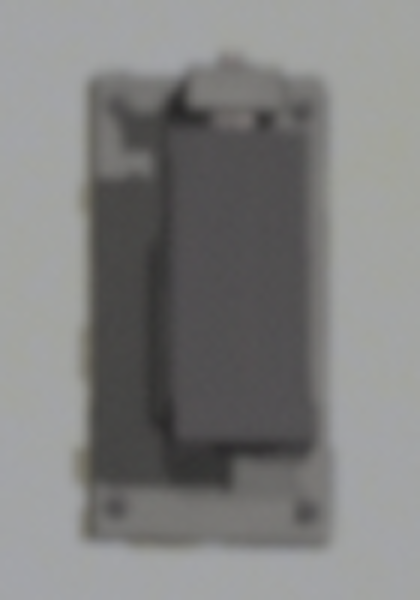

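View pics/smag.png

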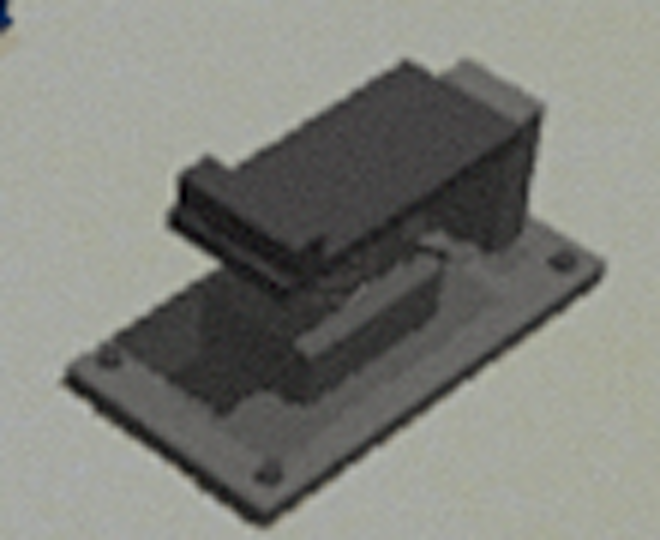

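View pics/stray.png

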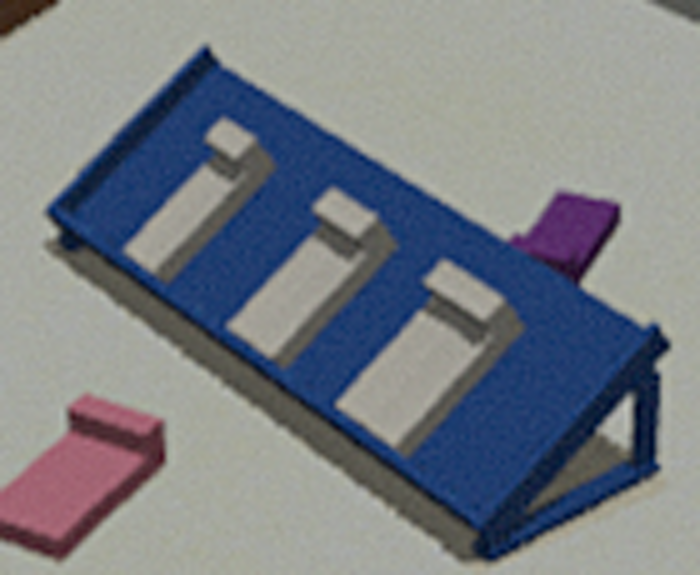

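```bash
python3 - <<'E'
from h import *
for n in("top","side"):
    z=np.load(f"{n}0.npz");p,d=z['p'],z['d'];P=cloud(n,d)
    yaw=np.radians(-3.0); ex=np.array([np.cos(yaw),np.sin(yaw),0]); ey=np.array([-np.sin(yaw),np.cos(yaw),0])
    a=np.radians(30); sx=ex*np.cos(a)+np.array([0,0,np.sin(a)]); nz=np.cross(sx,ey)
    # blue
    hsv=cv2.cvtColor(p,cv2.COLOR_RGB2HSV); b=cv2.inRange(hsv,(105,150,40),(130,255,255))>0
    X=P[b]; 
    off=np.median((X@nz)); print(n,"face offset",off)
    s=X@sx;t=X@ey; print(" blue s",np.percentile(s,[.5,99.5]).round(1),"t",np.percentile(t,[.5,99.5]).round(1))
    S=P@sx;T=P@ey;H=P@nz-off
    k=(~b)&(H>4)&(H<32)&(P[...,0]>500)&(P[...,0]<660)&(P[...,1]>10)&(P[...,1]<330)&(hsv[...,1]<80)
    nl,lab,st,_=cv2.connectedComponentsWithStats(k.astype(np.uint8))
    for i in range(1,nl):
        if st[i,4]<60: continue
        q=lab==i; s,t,hh=S[q],T[q],H[q]; f=(hh>9)&(hh<15); u=hh>20
        if f.sum()<30: continue
        # yaw of the piece in tray plane
        r=cv2.minAreaRect(np.c_[s,t][f].astype(np.float32))
        print(" piece",st[i,:5],"foot s",np.percentile(s[f],[1,99]).round(1),"t",np.percentile(t[f],[2,98]).round(1),"h",np.median(hh[f]).round(1),"up s",np.percentile(s[u],[2,98]).round(1),"t",np.percentile(t[u],[2,98]).round(1),np.median(hh[u]).round(1),[np.round(x,1) for x in r])
    k=(abs(P[...,0]-560)<140)&(P[...,1]<-80)&(P[...,1]>-260)
    for lo,hi,nm in((70,79,"plat"),(83,92,"ledge"),(63,69.9,'post'),(6,13,"base")):
        q=k&(P[...,2]>lo)&(P[...,2]<hi)
        if q.sum()<10: continue
        X=P[q]; r=cv2.minAreaRect(X[:,:2].astype(np.float32)); print(" ",nm,q.sum(),"z",np.median(X[:,2]).round(1),"rect",[np.round(x,1) for x in r])
E
```

```text
top face offset -245.24040176123614
 blue s [456.3 568.4] t [ 33.  362.7]
 piece [168 239  17  39 529] foot s [459.1 540.9] t [278.5 304.2] h 11.6 up s [527.3 541.5] t [279.2 303.7] 23.4 [array([500. , 291.3]), array([27. , 83.4]), np.float64(89.1)]
 piece [210 241  19  39 657] foot s [458.8 541.2] t [185.  217.6] h 11.7 up s [527.  541.7] t [185.  217.9] 23.6 [array([500. , 201.4]), array([83.4, 34. ]), np.float64(0.2)]
 piece [250 242  22  40 769] foot s [459.4 541.4] t [ 95.8 135.6] h 11.9 up s [527.6 541.8] t [ 95.2 136. ] 23.3 [array([500.3, 115.5]), array([40.6, 84.1]), np.float64(89.8)]
  plat 1035 z 76.5 rect [array([ 578.7, -189.8]), array([ 48. , 137.3]), np.float64(87.8)]
  ledge 177 z 89.2 rect [array([ 520.1, -186.5]), array([47.4, 14.7]), np.float64(88.5)]
  post 80 z 67.3 rect [array([ 640.6, -190.6]), array([33.1, 26.2]), np.float64(86.2)]
  base 1262 z 10.8 rect [array([ 561. , -170.3]), array([177.3, 277.4]), np.float64(89.7)]
side face offset -246.25697215872438
 blue s [451.9 568. ] t [ 32.8 367.9]
 piece [245 194  29  32 344] foot s [460.3 536.7] t [279.  307.5] h 11.6 up s [525.  538.5] t [279.8 307.8] 23.0 [array([499. , 293.5]), array([79.8, 29.7]), np.float64(0.2)]
 piece [265 208  34  35 468] foot s [459.6 534.5] t [185.4 221.1] h 11.7 up s [524.9 538.7] t [185.9 218.9] 23.6 [array([498.6, 203.8]), array([78.6, 38.3]), np.float64(1.0)]
 piece [287 222  37  39 637] foot s [460.2 530.5] t [ 96.7 139.3] h 11.6 up s [524.7 538.7] t [ 96.7 140. ] 23.3 [array([498.6, 118.8]), array([78.6, 46.8]), np.float64(0.7)]
  plat 918 z 74.8 rect [array([ 572.9, -186.9]), array([ 53.3, 131. ]), np.float64(87.6)]
  ledge 175 z 86.6 rect [array([ 519.6, -184. ]), array([50.6, 18. ]), np.float64(86.1)]
  post 147 z 68.0 rect [array([ 577.4, -190.1]), array([ 45.9, 139. ]), np.float64(86.0)]
  base 1533 z 9.8 rect [array([ 572.7, -187.4]), array([ 87.7, 175.1]), np.float64(87.4)]
```

```bash
cat >> h.py <<'E'
from scipy.spatial.transform import Rotation as Ro
yaw=np.radians(-3.05); ex=np.array([np.cos(yaw),np.sin(yaw),0]); ey=np.array([-np.sin(yaw),np.cos(yaw),0])
_a=np.radians(29.95); sx=ex*np.cos(_a)+np.array([0,0,np.sin(_a)]); nz=np.cross(sx,ey); OFF=-245.7
def tp(s,t,h): return s*sx+t*ey+(OFF+h)*nz
def RT(x,z):
    return np.stack([x,np.cross(z,x),z],1)
RTRAY=RT(-nz,ey)
def plan(p,R):
    s=ctrl.sense(); R0=np.array(s['orientation']); d=R0.T@(np.array(p)-s['tool_pos'])/1000
    w=Ro.from_matrix(R0.T@R).as_rotvec(degrees=True)
    print("t",round(s['clock'],2),"pos",np.round(s['tool_pos'],1),"F",np.round(s['ft_force'],1),"w",round(s['gripper_width'],1),"q",np.round(s['qpos'],2))
    print("row",np.round(d,4).tolist(),np.round(w,1).tolist())
myaw=np.radians(-2.4); mx=np.array([np.cos(myaw),np.sin(myaw),0]); my=np.array([-np.sin(myaw),np.cos(myaw),0]) # mx to catch
MID=np.array([561.5,-187,75.])
E
python3 - <<'E'
from h import *
print("tray pt under grip",tp(504.5,116.8,0), "z check of face mid")
plan(tp(504.5,116.8,80),RTRAY)
E
```

```text
tray pt under grip [565.21571199  86.84936239  38.97906073] z check of face mid
t 0.1 pos [246.1 519.2 237.9] F [-0.8  0.1 -0.1] w 88.1 q [ 0.92  0.18  1.61 -0.    1.35 -0.21]
row [0.1299, -0.4367, -0.2689] [-21.8, -5.9, -29.6]
```

Request:
{"name": "jog_arm", "arguments": {"steps": [[0.13,-0.437,-0.269,-21.8,-5.9,-29.6,0.2],[0.13,-0.437,-0.269,-21.8,-5.9,-29.6,0.2],[0.13,-0.437,-0.269,-21.8,-5.9,-29.6,0.2],[0.13,-0.437,-0.269,-21.8,-5.9,-29.6,0.2],[0.13,-0.437,-0.269,-21.8,-5.9,-29.6,0.2],[0.13,-0.437,-0.269,-21.8,-5.9,-29.6,0.2],[0.13,-0.437,-0.269,-21.8,-5.9,-29.6,0.2],[0.13,-0.437,-0.269,-21.8,-5.9,-29.6,0.2],[0.13,-0.437,-0.269,-21.8,-5.9,-29.6,0.2],[0.13,-0.437,-0.269,-21.8,-5.9,-29.6,0.2]], "force": 30}}

```text
clock: 1.35
tool_pos: [526.2, 87.2, 107.9]
orientation: [[0.498, -0.865, 0.057], [-0.028, 0.05, 0.998], [-0.867, -0.499, 0.001]]
ft_force: [0.0, -0.8, -0.7]
gripper_width: 70.7
```

```bash
python3 - <<'E'
from h import *
plan(tp(504.5,116.8,80),RTRAY)
plan(tp(504.5,116.8,3),RTRAY)
p,d=grab("top","1"); crop(p,130,180,310,300,4,"pics/t1.png")
p,d=grab("side","1"); crop(p,220,120,360,285,4,"pics/s1.png")
E
```

```text
t 1.35 pos [526.2  87.2 107.9] F [ 0.  -0.8 -0.7] w 70.7 q [-0.06  0.    2.2   0.01  0.41 -1.58]
row [-0.0008, 0.0007, 0.0017] [-0.2, -0.1, -0.0]
t 1.35 pos [526.2  87.2 107.9] F [ 0.  -0.8 -0.7] w 70.7 q [-0.06  0.    2.2   0.01  0.41 -1.58]
row [0.0762, 0.0006, 0.0018] [-0.2, -0.1, -0.0]
```

View pics/s1.png

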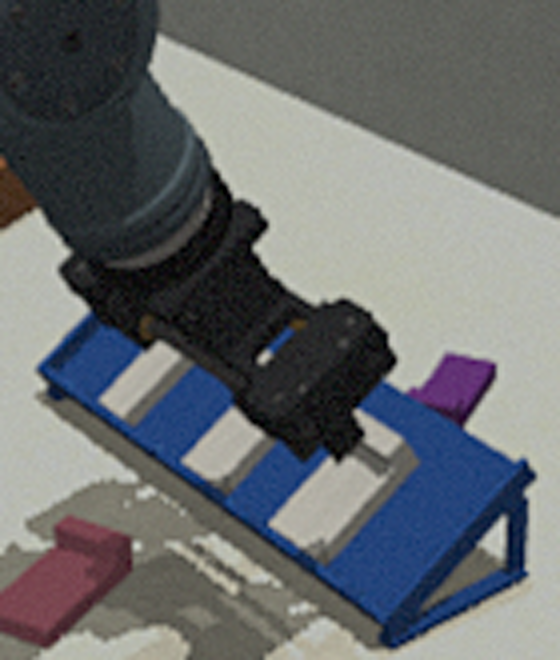

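View pics/t1.png

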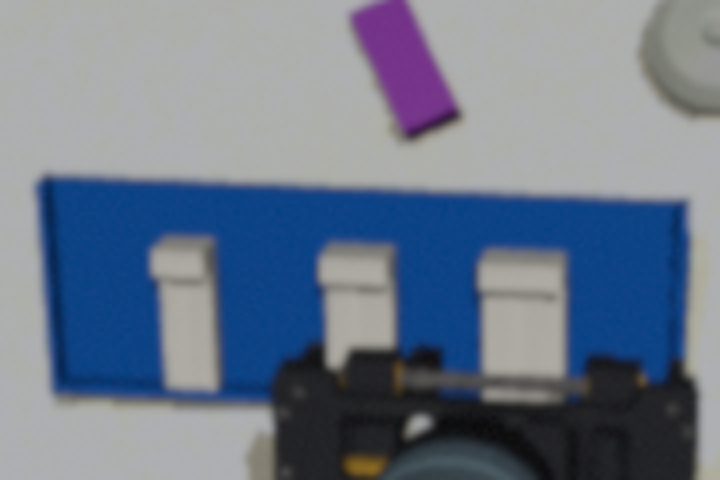

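Request:
{"name": "jog_arm", "arguments": {"steps": [[0.03,0.001,0.002,0,0,0,0.2],[0.055,0.001,0.002,0,0,0,0.2],[0.07,0.001,0.002,0,0,0,0.2],[0.076,0.001,0.002,0,0,0,0.2],[0.076,0.001,0.002,0,0,0,0.2]]}}

```text
clock: 2.08
tool_pos: [562.7, 90.5, 42.4]
orientation: [[0.499, -0.865, 0.051], [-0.025, 0.045, 0.999], [-0.866, -0.5, 0.001]]
ft_force: [-0.1, 0.1, -1.4]
gripper_width: 70.7
```

```bash
python3 - <<'E'
from h import *
plan(tp(504.5,116.8,3),RTRAY)
p,d=grab("side","2"); crop(p,220,120,360,285,4,"pics/s2.png")
E
```

```text
t 2.08 pos [562.7  90.5  42.4] F [-0.1  0.1 -1.4] w 70.7 q [-0.05  0.24  2.13 -0.    0.25 -1.57]
row [0.0013, -0.0007, -0.0035] [0.1, 0.1, 0.0]
```

View pics/s2.png

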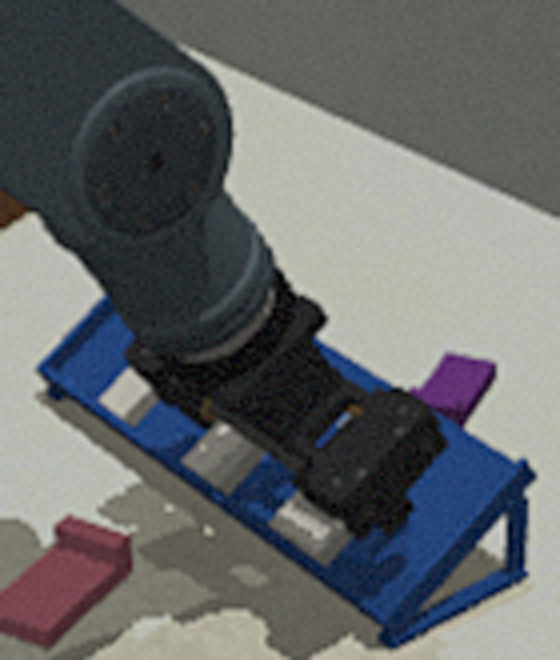

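Request:
{"name": "jog_arm", "arguments": {"steps": [[0.001,-0.001,-0.0035,0,0,0,0.2],[0.001,-0.001,-0.0035,0,0,0,0.2],[0.001,-0.001,-0.0035,0,0,0,1],[0.001,-0.001,-0.0035,0,0,0,1],[0.001,-0.001,-0.0035,0,0,0,1],[0.001,-0.001,-0.0035,0,0,0,1],[0.001,-0.001,-0.0035,0,0,0,1]], "force": 35}}

```text
clock: 3.0
tool_pos: [564.3, 85.9, 42.1]
orientation: [[0.499, -0.865, 0.053], [-0.026, 0.046, 0.999], [-0.866, -0.5, 0.001]]
ft_force: [-0.6, 0.7, 3.0]
gripper_width: 41.4
```

```bash
python3 - <<'E'
from h import *
plan(tp(504.5,116.8,3),RTRAY)
E
```

```text
t 3.0 pos [564.3  85.9  42.1] F [-0.6  0.7  3. ] w 41.4 q [-0.06  0.24  2.13  0.02  0.25 -1.59]
row [0.0001, 0.0008, 0.001] [-0.0, 0.1, 0.1]
```

```bash
cat >> h.py <<'E'
ZD=np.array([0,0,-1.])
RM=RT(ZD,my); RM2=RT(ZD,-my)
E
python3 - <<'E'
from h import *
plan(tp(504.5,116.8,100),RTRAY)
plan(MID+14*mx+[0,0,60],RM)
E
```

```text
t 3.0 pos [564.3  85.9  42.1] F [-0.6  0.7  3. ] w 41.4 q [-0.06  0.24  2.13  0.02  0.25 -1.59]
row [-0.0969, 0.0008, 0.0011] [-0.0, 0.1, 0.1]
t 3.0 pos [564.3  85.9  42.1] F [-0.6  0.7  3. ] w 41.4 q [-0.06  0.24  2.13  0.02  0.25 -1.59]
row [-0.0679, -0.0688, -0.2724] [-0.6, -0.1, 30.0]
```

Request:
{"name": "jog_arm", "arguments": {"steps": [[-0.02,0,0,0,0,0,1],[-0.06,0,0,0,0,0,1],[-0.1,0,0,0,0,0,1],[-0.13,0,0,0,0,0,1],[-0.13,0,0,0,0,0,1]]}}

```text
clock: 3.62
tool_pos: [500.0, 89.2, 156.5]
orientation: [[0.503, -0.863, 0.053], [-0.026, 0.046, 0.999], [-0.864, -0.503, 0.001]]
ft_force: [0.4, 0.7, -1.1]
gripper_width: 41.4
```

```bash
python3 - <<'E'
from h import *
plan(MID+14*mx+[0,0,60],RM)
E
```

```text
t 3.62 pos [500.   89.2 156.5] F [ 0.4  0.7 -1.1] w 41.4 q [-0.06 -0.17  2.24  0.01  0.55 -1.58]
row [0.0637, -0.067, -0.2724] [-0.6, -0.1, 30.2]
```

Request:
{"name": "jog_arm", "arguments": {"steps": [[0.01,-0.012,-0.045,-0.6,-0.1,6,1],[0.021,-0.023,-0.09,-0.6,-0.1,12,1],[0.032,-0.034,-0.136,-0.6,-0.1,18,1],[0.042,-0.045,-0.181,-0.6,-0.1,24,1],[0.053,-0.056,-0.227,-0.6,-0.1,30.2,1],[0.0637,-0.067,-0.26,-0.6,-0.1,30.2,1],[0.0637,-0.067,-0.2724,-0.6,-0.1,30.2,1],[0.0637,-0.067,-0.2724,-0.6,-0.1,30.2,1],[0.0637,-0.067,-0.2724,-0.6,-0.1,30.2,1]]}}

```text
clock: 4.75
tool_pos: [574.1, -186.3, 132.2]
orientation: [[-0.004, -0.999, 0.042], [0.001, 0.042, 0.999], [-1.0, 0.004, 0.001]]
ft_force: [-0.4, 0.6, -1.0]
gripper_width: 41.4
```

```bash
python3 - <<'E'
from h import *
plan(MID+14*mx+[0,0,60],RM)
p,d=grab("side","3"); crop(p,330,200,480,350,4,"pics/s3.png")
p,d=grab("top","3"); crop(p,340,190,440,310,5,"pics/t3.png")
E
```

```text
t 4.75 pos [ 574.1 -186.3  132.2] F [-0.4  0.6 -1. ] w 41.4 q [-0.51  0.36  1.62 -0.    1.17 -2.04]
row [-0.0028, -0.0014, -0.0013] [-0.0, 0.0, -0.3]
```

View pics/s3.png

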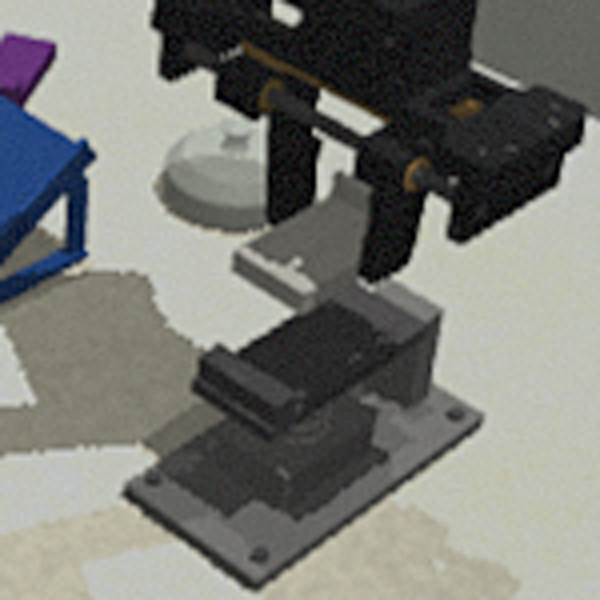

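View pics/t3.png

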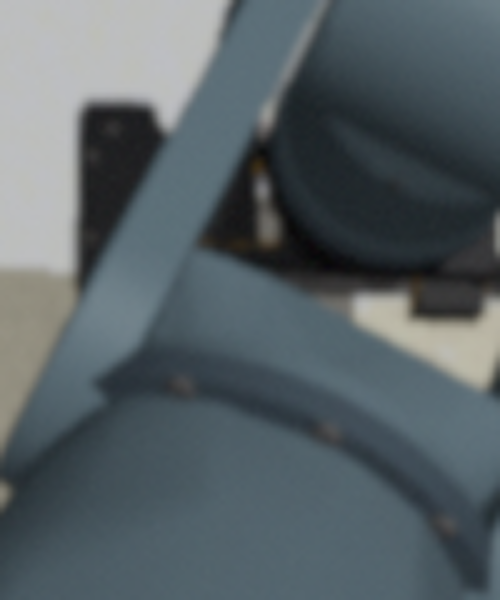

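The side view shows the wide angle held level over the platform with its upstand at the catch end. The top view is blocked by the arm. I'll check the foot's near end against the ledge using the side depth.

```bash
cat > m.py <<'E'
from h import *
import sys
def meas(tag,zf,n="side"):
    z=np.load(f"{n}{tag}.npz");p,d=z['p'],z['d'];P=cloud(n,d)
    hsv=cv2.cvtColor(p,cv2.COLOR_RGB2HSV)
    Q=(P-MID)@np.stack([-mx,-my,[0,0,1]],1)
    k=(abs(Q[...,0])<75)&(abs(Q[...,1])<40)&(p.min(2)>(60 if n=='side' else 60))
    for lo,hi in zf:
        q=Q[k&(Q[...,2]>lo)&(Q[...,2]<hi)]
        if len(q)<10: print(lo,hi,"few",len(q));continue
        r=cv2.minAreaRect(q[:,:2].astype(np.float32))
        print(n,(lo,hi),len(q),"x",np.percentile(q[:,0],[1,50,99]).round(1),"y",np.percentile(q[:,1],[1,50,99]).round(1),"z",np.percentile(q[:,2],[5,50,95]).round(1),[np.round(v,1) for v in r])
E
python3 - <<'E'
from m import *
meas("3",[(52,57),(57,63),(63,69),(69,76),(76,85)])
# ledge & platform in same frame, initial images
for n in("side","top"):
    z=np.load(f"{n}0.npz");P=cloud(n,z['d']);Q=(P-MID)@np.stack([-mx,-my,[0,0,1]],1)
    for lo,hi in((-3,4),(9,16)):
        k=(abs(Q[...,0])<70)&(abs(Q[...,1])<40)&(Q[...,2]>lo)&(Q[...,2]<hi);q=Q[k]
        print(n,np.percentile(q[:,0],[1,50,99]).round(1),np.percentile(q[:,1],[1,50,99]).round(1),np.median(q[:,2]))
E
```

```text
side (52, 57) 47 x [-26.9  32.3  35.1] y [-21.6  12.3  20.8] z [53.7 55.5 56.8] [array([ 2. , 13.9]), array([35.4, 88.3]), np.float64(62.2)]
side (57, 63) 94 x [-22.6  31.   35.7] y [-32.1  16.6  32.5] z [57.2 60.  62.8] [array([2.8, 6.9]), array([60.1, 83.7]), np.float64(41.7)]
side (63, 69) 524 x [-33.5   5.3  34.8] y [-23.6  -3.2  29. ] z [64.  65.8 67.4] [array([ 3.2, -3.1]), array([65.1, 72. ]), np.float64(72.6)]
side (69, 76) 32 x [-40.4 -32.3  -1.4] y [-36.2 -14.4  13.3] z [69.4 71.7 75.7] [array([-14.4,  -4.6]), array([53.2, 43.8]), np.float64(72.2)]
side (76, 85) 36 x [-44.5 -32.9  -0.6] y [-37.5 -15.8  -2.7] z [76.2 77.6 82.3] [array([-19.3, -19.5]), array([23.2, 46.5]), np.float64(70.2)]
side [-61.  -11.2  52.4] [-25.1   1.2  23.7] -0.11243856049759415
side [33.6 43.3 50.8] [-25.4   0.8  23.7] 11.756142546464048
top [-61.7 -12.2  51. ] [-21.7   2.5  25.4] 1.6895357956972816
top [34.1 41.6 48.3] [-21.3   2.1  24.9] 14.07636648905941
```

Request:
{"name": "jog_arm", "arguments": {"steps": [[0.0,-0.003,-0.001,0,0,-0.2,1],[0.025,-0.003,-0.001,0,0,-0.2,1],[0.042,-0.003,-0.001,0,0,-0.2,1],[0.047,-0.003,-0.001,0,0,-0.2,1],[0.05,-0.003,-0.001,0,0,-0.2,1],[0.051,-0.003,-0.001,0,0,-0.2,1]]}}

```text
clock: 5.6
tool_pos: [577.8, -188.9, 82.1]
orientation: [[0.001, -0.999, 0.043], [-0.0, 0.043, 0.999], [-1.0, -0.001, -0.0]]
ft_force: [1.0, -0.2, -1.4]
gripper_width: 41.5
```

```bash
python3 - <<'E'
from m import *
plan(MID+14*mx+[0,0,3],RM)
p,d=grab("side","4"); crop(p,330,200,480,350,4,"pics/s4.png")
meas("4",[(3,8),(8,16),(20,30)])
E
```

```text
t 5.6 pos [ 577.8 -188.9   82.1] F [ 1.  -0.2 -1.4] w 41.5 q [-0.51  0.43  1.63 -0.    1.08 -2.04]
row [0.0041, 0.0024, 0.0013] [-0.0, -0.0, 0.0]
side (3, 8) 36 x [-8.9 23.5 49.1] y [-27.3  20.5  21.9] z [4.1 6.6 8. ] [array([18.2, -1.6]), array([58.5, 50.1]), np.float64(4.6)]
side (8, 16) 503 x [-36.2  16.3  47.2] y [-25.   -0.4  22.3] z [ 9.7 14.4 15.9] [array([ 5.5, -5.3]), array([87.5, 56.7]), np.float64(0.0)]
side (20, 30) 51 x [-45.3 -36.4  -5.8] y [-34.3 -14.1  21.2] z [20.8 25.5 28.8] [array([-17.3,  -2.9]), array([52.4, 42.1]), np.float64(70.6)]
```

View pics/s4.png

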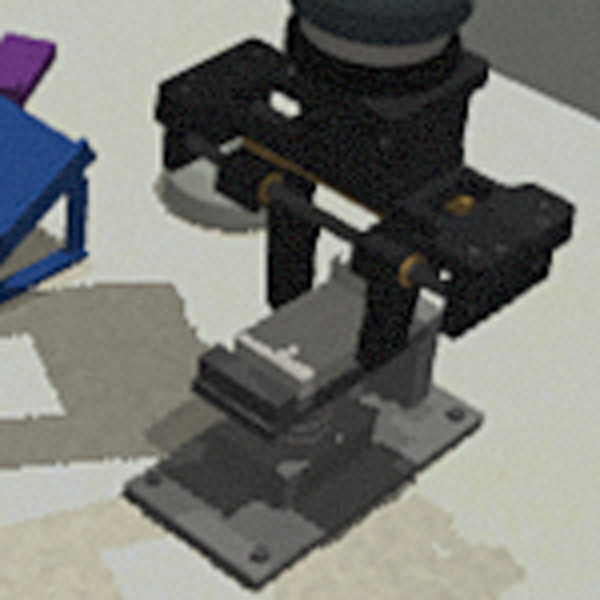

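Request:
{"name": "jog_arm", "arguments": {"steps": [[0.001,0.001,0.001,0,0,0,1],[0.002,0.001,0.001,0,0,0,1],[0.003,0.001,0.001,0,0,0,1],[0.003,0.001,0.001,0,0,0,1]]}}

```text
clock: 6.15
tool_pos: [576.5, -187.7, 78.6]
orientation: [[-0.0, -0.999, 0.043], [0.0, 0.043, 0.999], [-1.0, 0.0, 0.0]]
ft_force: [0.6, -1.1, -2.6]
gripper_width: 41.3
```

Request:
{"name": "jog_arm", "arguments": {"steps": [[0.0005,0,0,0,0,0,1],[0.001,0,0,0,0,0,1],[0.001,0,0,0,0,0,1]]}}

```text
clock: 6.52
tool_pos: [576.6, -187.8, 78.3]
orientation: [[-0.0, -0.999, 0.043], [-0.0, 0.043, 0.999], [-1.0, 0.0, -0.0]]
ft_force: [-2.9, 2.1, 5.1]
gripper_width: 41.2
```

Contact at about 6 N. Now I'll release.

Request:
{"name": "jog_arm", "arguments": {"steps": [[0,0,0,0,0,0,0.45],[0,0,0,0,0,0,0.4],[0,0,0,0,0,0,0.35],[-0.02,0,0,0,0,0,0.3],[-0.06,0,0,0,0,0,0.3],[-0.11,0,0,0,0,0,0.3],[-0.14,0,0,0,0,0,0.3]]}}

```text
clock: 7.4
tool_pos: [577.7, -188.3, 222.3]
orientation: [[0.004, -0.999, 0.042], [-0.002, 0.042, 0.999], [-1.0, -0.004, -0.002]]
ft_force: [0.1, -0.5, -0.1]
gripper_width: 61.4
```

```bash
python3 - <<'E'
from m import *
p,d=grab("side","5"); crop(p,330,200,480,350,4,"pics/s5.png")
meas("5",[(-3,4),(8,16),(20,30)])
plan(tp(504.5,202.6,80),RTRAY)
E
```

```text
side (-3, 4) 50 x [-61.8 -24.5  48.9] y [-11.6  19.6  21.7] z [-0.8  1.1  3.8] [array([-2. , 10.8]), array([ 34.4, 117.7]), np.float64(71.7)]
side (8, 16) 703 x [-39.9   2.6  45.4] y [-22.2   1.4  21.5] z [ 9.6 11.9 14.1] [array([-0.2, -0.5]), array([46.6, 99. ]), np.float64(87.8)]
side (20, 30) 142 x [-49.1 -39.6 -32.2] y [-21.1   1.4  21.4] z [20.7 23.6 25.4] [array([-40.3,   0.2]), array([18.6, 43.5]), np.float64(2.5)]
t 7.45 pos [ 579.2 -189.1  226.3] F [ 1.9 -1.2  2.8] w 61.6 q [-0.51  0.26  1.54 -0.    1.33 -2.04]
row [0.1157, 0.0658, 0.3619] [0.7, -0.1, -29.4]
```

View pics/s5.png

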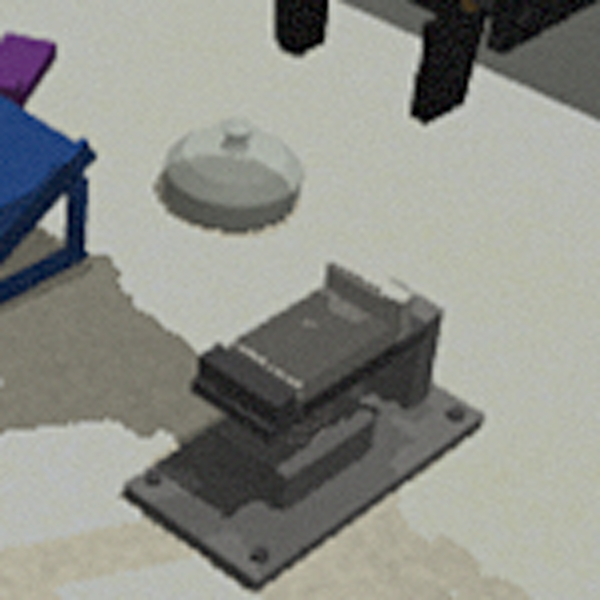

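Request:
{"name": "jog_arm", "arguments": {"steps": [[0.03,0.02,0.0625,0.7,0,-8,0.2],[0.05,0.04,0.125,0.7,0,-16,0.2],[0.06,0.05,0.19,0.7,0,-24,0.2],[0.07,0.066,0.25,0.7,0,-29.4,0.2],[0.08,0.066,0.31,0.7,0,-29.4,0.2],[0.1,0.066,0.362,0.7,-0.1,-29.4,0.2],[0.116,0.066,0.362,0.7,-0.1,-29.4,0.2],[0.116,0.066,0.362,0.7,-0.1,-29.4,0.2],[0.116,0.066,0.362,0.7,-0.1,-29.4,0.2]]}}

```text
clock: 8.57
tool_pos: [526.5, 176.2, 102.6]
orientation: [[0.491, -0.869, 0.054], [-0.023, 0.05, 0.999], [-0.871, -0.492, 0.005]]
ft_force: [-0.5, -0.4, 0.3]
gripper_width: 70.7
```

```bash
python3 - <<'E'
from m import *
plan(tp(504.5,202.6,20),RTRAY)
E
```

```text
t 8.57 pos [526.5 176.2 102.6] F [-0.5 -0.4  0.3] w 70.7 q [ 0.17  0.09  2.13 -0.25  0.44 -1.15]
row [0.0567, -0.0063, -0.0015] [-0.2, 0.2, -0.5]
```

Request:
{"name": "jog_arm", "arguments": {"steps": [[0.03,-0.006,-0.0015,-0.2,0.2,-0.5,0.2],[0.055,-0.006,-0.0015,-0.2,0.2,-0.5,0.2],[0.057,-0.006,-0.0015,-0.2,0.2,-0.5,0.2],[0.057,-0.006,-0.0015,-0.2,0.2,-0.5,0.2]]}}

```text
clock: 9.07
tool_pos: [559.5, 172.8, 55.9]
orientation: [[0.498, -0.865, 0.054], [-0.027, 0.047, 0.999], [-0.867, -0.499, 0.0]]
ft_force: [-0.1, -0.6, -0.3]
gripper_width: 70.4
```

```bash
python3 - <<'E'
from m import *
plan(tp(504.5,202.6,3),RTRAY)
E
```

```text
t 9.07 pos [559.5 172.8  55.9] F [-0.1 -0.6 -0.3] w 70.4 q [ 0.15  0.25  2.07 -0.32  0.33 -1.08]
row [0.0168, -0.0004, 0.0002] [-0.0, -0.0, -0.0]
```

Request:
{"name": "jog_arm", "arguments": {"steps": [[0.01,0,0,0,0,0,0.2],[0.016,0,0,0,0,0,0.2],[0.0165,0,0,0,0,0,0.5],[0.0165,0,0,0,0,0,1],[0.0165,0,0,0,0,0,1],[0.0165,0,0,0,0,0,1],[0.0165,0,0,0,0,0,1]], "force": 35}}

```text
clock: 9.95
tool_pos: [567.3, 173.4, 40.7]
orientation: [[0.498, -0.866, 0.052], [-0.026, 0.045, 0.999], [-0.867, -0.498, 0.0]]
ft_force: [-1.1, 1.0, 1.5]
gripper_width: 33.7
```

```bash
python3 - <<'E'
from m import *
plan(tp(504.5,202.6,3),RTRAY)
E
```

```text
t 9.95 pos [567.3 173.4  40.7] F [-1.1  1.   1.5] w 33.7 q [ 0.15  0.3   2.05 -0.35  0.3  -1.06]
row [-0.0002, -0.0013, -0.0007] [0.0, 0.0, -0.0]
```

Request:
{"name": "jog_arm", "arguments": {"steps": [[-0.02,0,0,0,0,0,1],[-0.06,0,0,0,0,0,1],[-0.1,0,0,0,0,0,1],[-0.14,0,0,0,0,0,1],[-0.14,0,0,0,0,10,1],[-0.14,0,0,0,0,20,1],[-0.14,0,0,0,0,30,1],[-0.14,0,0,0,0,30,1]]}}

```text
clock: 10.95
tool_pos: [499.5, 176.3, 161.5]
orientation: [[-0.002, -0.999, 0.054], [-0.0, 0.054, 0.999], [-1.0, 0.001, -0.0]]
ft_force: [0.3, -0.3, -0.8]
gripper_width: 33.5
```

```bash
python3 - <<'E'
from m import *
plan(MID-13*mx+[0,0,90],RM)
E
```

```text
t 10.95 pos [499.5 176.3 161.5] F [ 0.3 -0.3 -0.8] w 33.5 q [ 0.12  0.17  1.79  0.    1.19 -1.4 ]
row [-0.0035, -0.0685, -0.3596] [-0.7, -0.0, -0.1]
```

Request:
{"name": "jog_arm", "arguments": {"steps": [[0,-0.007,-0.036,10,0,0,1],[0,-0.014,-0.072,20,0,0,1],[0,-0.021,-0.108,30,0,0,1],[0,-0.028,-0.144,40,0,0,1],[0,-0.035,-0.18,50,0,0,1],[0,-0.042,-0.216,60,0,0,1],[0,-0.049,-0.252,70,0,0,1],[0,-0.056,-0.288,80,0,0,1],[0,-0.063,-0.324,90,0,0,1],[0,-0.0685,-0.3596,100,0,0,1]]}}

```text
clock: 12.2
tool_pos: [546.4, -186.1, 161.4]
orientation: [[-0.0, 0.23, 0.973], [-0.002, 0.973, -0.23], [-1.0, -0.002, 0.0]]
ft_force: [1.2, 0.3, -1.3]
gripper_width: 33.5
```

Request:
{"name": "jog_arm", "arguments": {"steps": [[0,0,0,10,0,0,1],[0,0,0,20,0,0,1],[0,0,0,30,0,0,1],[0,0,0,40,0,0,1],[0,0,0,50,0,0,1],[0,0,0,60,0,0,1],[0,0,0,70,0,0,1],[0,0,0,79,0,0,1],[0,0,0,79,0,0,1]]}}

```text
clock: 13.32
tool_pos: [546.4, -184.9, 161.5]
orientation: [[-0.001, 0.999, -0.033], [-0.001, -0.033, -0.999], [-1.0, -0.001, 0.001]]
ft_force: [0.7, 0.1, -1.4]
gripper_width: 33.6
```

```bash
python3 - <<'E'
from m import *
plan(MID-13*mx+[0,0,75],RM2)
p,d=grab("side","6"); crop(p,330,170,480,320,4,"pics/s6.png")
E
```

```text
t 13.32 pos [ 546.4 -184.9  161.5] F [ 0.7  0.1 -1.4] w 33.6 q [-0.53  0.26  1.67 -0.    1.21  1.07]
row [0.0115, 0.0022, 0.0015] [0.5, 0.1, 0.0]
```

View pics/s6.png

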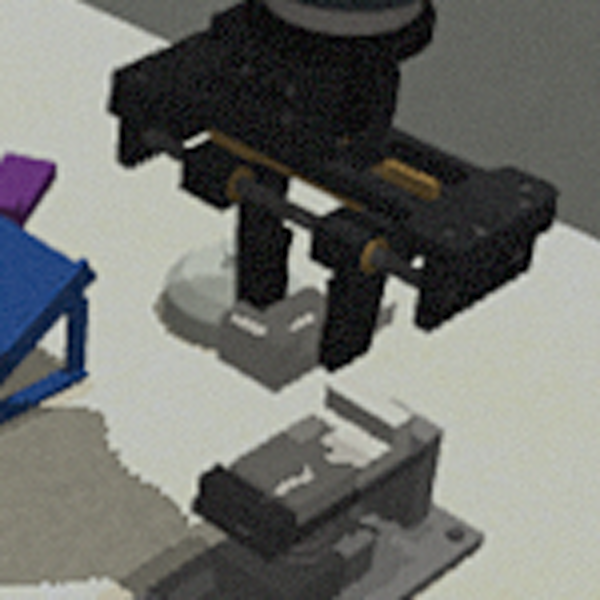

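Side view: the middle angle is held the other way round, upstand over the ledge end at about crop (270,345). I'll check its x offset by depth.

```bash
python3 - <<'E'
from m import *
meas("6",[(83,88),(88,93),(93,98),(98,104),(104,112)])
meas("6",[(8,16),(20,30)])
E
```

```text
side (83, 88) 62 x [-27.   49.6  53. ] y [-16.8  13.6  18.1] z [83.9 85.9 87.9] [array([17.8, 12.4]), array([31.1, 86.2]), np.float64(68.6)]
side (88, 93) 74 x [-27.1  48.2  52.9] y [-17.6  13.9  28.5] z [88.4 90.6 92.7] [array([14.5, 10.3]), array([39.2, 85.2]), np.float64(77.4)]
side (93, 98) 229 x [-28.5  16.3  52.4] y [-31.6  -4.4  24.8] z [93.6 95.5 97.4] [array([16.5, -1.8]), array([78.4, 64.3]), np.float64(22.3)]
side (98, 104) 67 x [19.2 50.4 53.3] y [-33.6   2.   16.3] z [ 98.5 100.8 103.7] [array([35.8, -7.6]), array([56.1, 38.5]), np.float64(60.9)]
side (104, 112) 133 x [25.7 45.4 52.9] y [-34.1  -0.7  15.9] z [105.3 107.3 108.6] [array([ 43. , -10.2]), array([56.2, 22.4]), np.float64(75.5)]
side (8, 16) 613 x [-41.4  -2.1  32.7] y [-21.7   1.5  21.3] z [ 9.9 11.9 13.9] [array([ 0.1, -1.5]), array([101.,  47.]), np.float64(0.0)]
side (20, 30) 130 x [-49.  -39.6 -32.8] y [-22.   -0.5  21.5] z [21.  23.6 25.5] [array([-40.6,  -0.5]), array([44.8, 17.1]), np.float64(89.8)]
```

Request:
{"name": "jog_arm", "arguments": {"steps": [[0,0.0018,0.0015,0.5,0,0,1],[0.03,0.0018,0.0015,0.5,0,0,1],[0.05,0.0018,0.0015,0.5,0,0,1],[0.062,0.0018,0.0015,0.5,0,0,1],[0.066,0.0018,0.0015,0.5,0,0,1],[0.068,0.0018,0.0015,0.5,0,0,1],[0.068,0.0018,0.0015,0.5,0,0,1]]}}

```text
clock: 14.25
tool_pos: [549.2, -187.5, 94.5]
orientation: [[-0.001, 0.999, -0.044], [-0.001, -0.044, -0.999], [-1.0, -0.001, 0.001]]
ft_force: [0.7, -0.2, 0.3]
gripper_width: 33.6
```

```bash
python3 - <<'E'
from m import *
plan(MID-13*mx+[0,0,15],RM2)
p,d=grab("side","7"); crop(p,330,200,480,350,4,"pics/s7.png")
meas("7",[(20,30),(32,42)])
E
```

```text
t 14.25 pos [ 549.2 -187.5   94.5] F [ 0.7 -0.2  0.3] w 33.6 q [-0.53  0.36  1.7  -0.    1.08  1.08]
row [0.0045, -0.0007, -0.0011] [-0.1, 0.0, 0.1]
side (20, 30) 294 x [-38.6  17.6  49.9] y [-18.1   2.4  20.5] z [20.9 27.5 29.7] [array([6.5, 1.1]), array([90.5, 54.7]), np.float64(9.2)]
side (32, 42) 168 x [ 3.9 44.4 50.2] y [-28.9   2.3  18.3] z [32.7 39.6 41.7] [array([34.5, -7. ]), array([57.4, 31.9]), np.float64(46.5)]
```

View pics/s7.png

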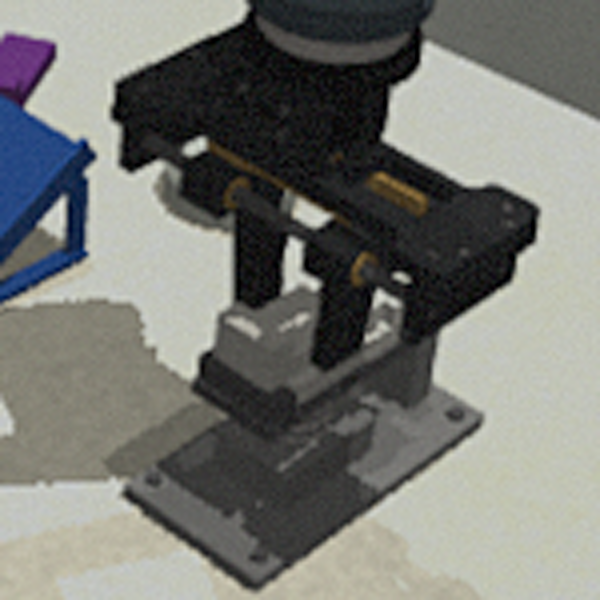

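Request:
{"name": "jog_arm", "arguments": {"steps": [[0.002,-0.0003,-0.001,0,0,0,1],[0.003,-0.0003,-0.001,0,0,0,1],[0.004,-0.0003,-0.001,0,0,0,1],[0.0045,-0.0003,-0.001,0,0,0,1],[0.0045,-0.0003,-0.001,0,0,0,1]]}}

```text
clock: 14.92
tool_pos: [548.6, -186.3, 89.9]
orientation: [[-0.002, 0.999, -0.044], [0.0, -0.044, -0.999], [-1.0, -0.002, 0.0]]
ft_force: [-3.4, 1.7, 5.2]
gripper_width: 33.2
```

Contact at about 6 N. Release and withdraw.

Request:
{"name": "jog_arm", "arguments": {"steps": [[0,0,0,0,0,0,0.52],[0,0,0,0,0,0,0.47],[0,0,0,0,0,0,0.42],[-0.02,0,0,0,0,0,0.35],[-0.06,0,0,0,0,0,0.3],[-0.11,0,0,0,0,0,0.3],[-0.14,0,0,0,0,0,0.3],[-0.14,0,0,0,0,0,0.3]]}}

```text
clock: 15.92
tool_pos: [550.3, -187.2, 232.4]
orientation: [[0.003, 0.999, -0.044], [-0.003, -0.044, -0.999], [-1.0, 0.004, 0.003]]
ft_force: [0.2, -0.5, -0.7]
gripper_width: 61.8
```

```bash
python3 - <<'E'
from m import *
p,d=grab("side","8"); crop(p,330,200,480,350,4,"pics/s8.png")
meas("8",[(8,16),(20,27),(32,42)])
plan(tp(504.5,292.4,80),RT(-nz,-ey))
plan(tp(504.5,292.4,80),RTRAY)
E
```

```text
side (8, 16) 168 x [-47.7  -0.4  49.3] y [-16.9  17.8  21.8] z [ 9.1 12.  15.4] [array([ 7. , 13.5]), array([ 35.9, 107.9]), np.float64(65.2)]
side (20, 27) 567 x [-48.1  -7.5  50. ] y [-19.6   1.6  20.7] z [21.2 23.7 25.8] [array([1.4, 1.5]), array([101.1,  43.4]), np.float64(2.1)]
side (32, 42) 127 x [34.1 43.8 50.9] y [-17.8  -0.6  16.7] z [33.2 35.7 37.6] [array([42.2, -0.9]), array([35.4, 17.4]), np.float64(88.8)]
t 15.97 pos [ 549.2 -186.6  230. ] F [-0.6  0.  -0.7] w 61.6 q [-0.53  0.2   1.6  -0.    1.34  1.08]
row [0.1213, -0.0343, -0.4499] [0.5, -0.1, 29.9]
t 15.97 pos [ 549.2 -186.6  230. ] F [-0.6  0.  -0.7] w 61.6 q [-0.53  0.2   1.6  -0.    1.34  1.08]
row [0.1213, -0.0343, -0.4499] [-173.4, -46.4, -0.1]
```

View pics/s8.png

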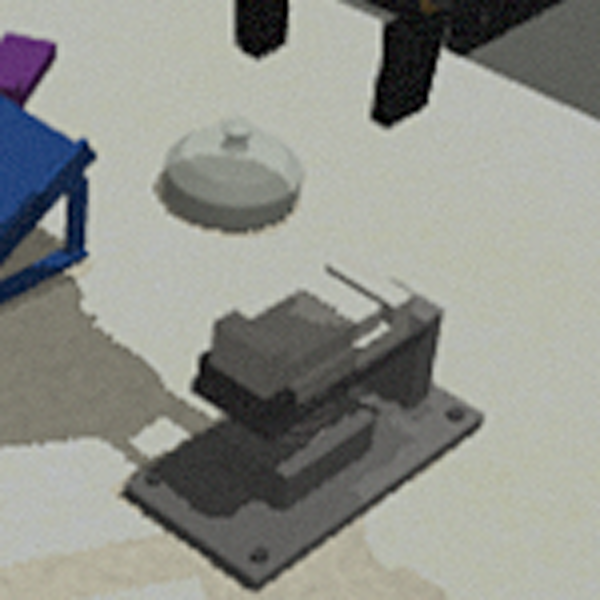

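The middle angle sits flat, its upstand over the ledge (x 34–51) and its foot clear of the wide upstand. Next is the narrow one, keeping the same jaw orientation.

Request:
{"name": "jog_arm", "arguments": {"steps": [[0.02,-0.004,-0.06,0.5,0,7,0.2],[0.03,-0.008,-0.12,0.5,0,14,0.2],[0.04,-0.012,-0.18,0.5,0,21,0.2],[0.05,-0.018,-0.24,0.5,0,28,0.2],[0.06,-0.022,-0.3,0.5,0,29.9,0.2],[0.08,-0.026,-0.36,0.5,0,29.9,0.2],[0.1,-0.03,-0.42,0.5,0,29.9,0.2],[0.121,-0.034,-0.45,0.5,0,29.9,0.2],[0.121,-0.034,-0.45,0.5,0,29.9,0.2],[0.121,-0.034,-0.45,0.5,0,29.9,0.2]]}}

```text
clock: 17.23
tool_pos: [533.4, 264.1, 107.1]
orientation: [[0.494, 0.868, -0.052], [-0.025, -0.046, -0.999], [-0.869, 0.495, -0.001]]
ft_force: [0.2, -0.6, 0.0]
gripper_width: 70.8
```

```bash
python3 - <<'E'
from m import *
plan(tp(505,292.4,20),RT(-nz,-ey))
E
```

```text
t 17.23 pos [533.4 264.1 107.1] F [ 0.2 -0.6  0. ] w 70.8 q [ 0.37  0.18  2.   -0.42  0.51  2.31]
row [0.0596, 0.0025, -0.0002] [0.0, -0.1, 0.3]
```

Request:
{"name": "jog_arm", "arguments": {"steps": [[0.03,0.0025,0,0,0,0.3,0.3],[0.055,0.0025,0,0,0,0.3,0.3],[0.06,0.0025,0,0,0,0.3,0.3],[0.06,0.0025,0,0,0,0.3,0.3]]}}

```text
clock: 17.73
tool_pos: [566.5, 262.2, 58.0]
orientation: [[0.501, 0.864, -0.054], [-0.025, -0.048, -0.999], [-0.865, 0.501, -0.002]]
ft_force: [-0.1, 1.0, -0.8]
gripper_width: 61.7
```

```bash
python3 - <<'E'
from m import *
plan(tp(505,292.4,3),RT(-nz,-ey))
E
```

```text
t 17.73 pos [566.5 262.2  58. ] F [-0.1  1.  -0.8] w 61.7 q [ 0.34  0.33  1.95 -0.49  0.41  2.37]
row [0.0175, -0.0021, -0.0004] [-0.1, -0.1, -0.1]
```

Request:
{"name": "jog_arm", "arguments": {"steps": [[0.01,-0.002,0,0,0,0,0.3],[0.0165,-0.002,0,0,0,0,0.3],[0.017,-0.002,0,0,0,0,0.5],[0.017,-0.002,0,0,0,0,1],[0.017,-0.002,0,0,0,0,1],[0.017,-0.002,0,0,0,0,1],[0.017,-0.002,0,0,0,0,1]], "force": 35}}

```text
clock: 18.6
tool_pos: [573.1, 263.0, 42.1]
orientation: [[0.501, 0.864, -0.052], [-0.024, -0.046, -0.999], [-0.865, 0.502, -0.002]]
ft_force: [-0.5, 0.7, 2.8]
gripper_width: 25.4
```

```bash
python3 - <<'E'
from m import *
plan(tp(504.5,292.4,3),RT(-nz,-ey))
E
```

```text
t 18.6 pos [573.1 263.   42.1] F [-0.5  0.7  2.8] w 25.4 q [ 0.34  0.37  1.94 -0.52  0.39  2.4 ]
row [0.0005, -0.0002, 0.0007] [-0.0, -0.1, -0.2]
```

Request:
{"name": "jog_arm", "arguments": {"steps": [[-0.02,0,0,0,0,0,1],[-0.06,0,0,0,0,0,1],[-0.1,0,0,0,0,0,1],[-0.14,0,0,0,0,0,1],[-0.14,0,0,0,0,-10,1],[-0.14,0,0,0,0,-20,1],[-0.14,0,0,0,0,-30,1],[-0.14,0,0,0,0,-30,1]]}}

```text
clock: 19.6
tool_pos: [505.1, 265.5, 162.7]
orientation: [[0.003, 0.999, -0.055], [0.002, -0.055, -0.999], [-1.0, 0.003, -0.002]]
ft_force: [0.4, 0.5, -0.4]
gripper_width: 25.5
```

```bash
python3 - <<'E'
from m import *
plan(MID+14*mx+[0,0,90],RM2)
E
```

```text
t 19.6 pos [505.1 265.5 162.7] F [ 0.4  0.5 -0.4] w 25.5 q [0.28 0.25 1.69 0.   1.2  1.9 ]
row [-0.003, 0.095, 0.4486] [-0.7, -0.1, -0.1]
```

Request:
{"name": "jog_arm", "arguments": {"steps": [[-0.003,0.012,0.055,-0.7,0,0,1],[-0.003,0.024,0.112,-0.7,0,0,1],[-0.003,0.036,0.168,-0.7,0,0,1],[-0.003,0.048,0.224,-0.7,0,0,1],[-0.003,0.06,0.28,-0.7,0,0,1],[-0.003,0.072,0.336,-0.7,0,0,1],[-0.003,0.084,0.392,-0.7,0,0,1],[-0.003,0.095,0.449,-0.7,0,0,1],[-0.003,0.095,0.449,-0.7,0,0,1],[-0.003,0.095,0.449,-0.7,0,0,1]]}}

```text
clock: 20.85
tool_pos: [573.5, -185.9, 164.5]
orientation: [[0.001, 0.999, -0.04], [0.002, -0.04, -0.999], [-1.0, 0.001, -0.002]]
ft_force: [-0.8, 0.6, -0.1]
gripper_width: 25.8
```

```bash
python3 - <<'E'
from m import *
plan(MID+14*mx+[0,0,90],RM2)
p,d=grab("side","9"); crop(p,330,170,480,320,4,"pics/s9.png")
meas("9",[(32,40),(94,104),(107,115)])
E
```

```text
t 20.85 pos [ 573.5 -185.9  164.5] F [-0.8  0.6 -0.1] w 25.8 q [-0.51  0.31  1.6   0.    1.23  1.1 ]
row [-0.0005, 0.0021, 0.0016] [0.1, -0.1, -0.1]
side (32, 40) 130 x [35.1 43.8 50.7] y [-17.9   0.5  16.7] z [32.6 35.6 37.4] [array([43. , -0.9]), array([35.7, 16.1]), np.float64(89.6)]
side (94, 104) 330 x [-32.3   7.7  34.9] y [-28.   -3.3  24.1] z [94.9 97.6 99.6] [array([-0.9,  2.1]), array([72.3, 58.5]), np.float64(24.9)]
107 115 few 9
```

View pics/s9.png

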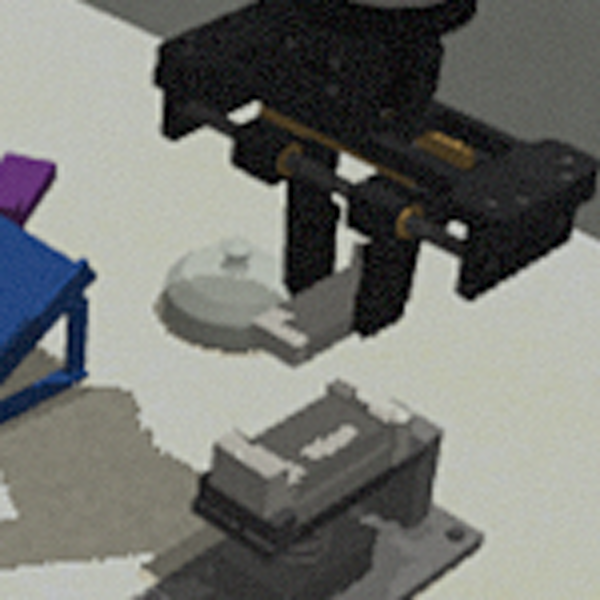

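Request:
{"name": "jog_arm", "arguments": {"steps": [[0,0.003,0.0015,0,0,0,1],[0.03,0.003,0.0015,0,0,0,1],[0.045,0.003,0.0015,0,0,0,1],[0.053,0.003,0.0015,0,0,0,1],[0.057,0.003,0.0015,0,0,0,1],[0.058,0.003,0.0015,0,0,0,1],[0.058,0.003,0.0015,0,0,0,1]]}}

```text
clock: 21.78
tool_pos: [577.8, -188.8, 107.8]
orientation: [[0.003, 0.999, -0.04], [0.002, -0.04, -0.999], [-1.0, 0.003, -0.002]]
ft_force: [0.3, 0.2, -0.5]
gripper_width: 25.5
```

```bash
python3 - <<'E'
from m import *
plan(MID+14*mx+[0,0,27],RM2)
p,d=grab("side","10"); crop(p,330,200,480,350,4,"pics/s10.png")
meas("10",[(20,30),(32,36.5),(37,42)])
E
```

```text
t 21.77 pos [ 577.8 -188.8  107.8] F [ 0.3  0.2 -0.5] w 25.5 q [-0.51  0.39  1.62  0.    1.12  1.1 ]
row [0.0058, -0.0023, -0.0011] [0.1, -0.1, -0.1]
side (20, 30) 199 x [-46.6  22.9  50.1] y [-16.8  13.8  21.4] z [20.8 23.7 29.2] [array([1. , 1.8]), array([36.3, 99.5]), np.float64(85.5)]
side (32, 36.5) 149 x [-7.7 37.5 50.5] y [-21.3   3.8  17. ] z [32.3 34.8 36.3] [array([1.6, 0.6]), array([99.7, 44.5]), np.float64(5.4)]
side (37, 42) 287 x [-35.7   7.2  48.9] y [-13.1  -0.7  14.8] z [37.4 40.5 41.8] [array([-0.3, -1.1]), array([ 50.7, 101.2]), np.float64(79.0)]
```

View pics/s10.png

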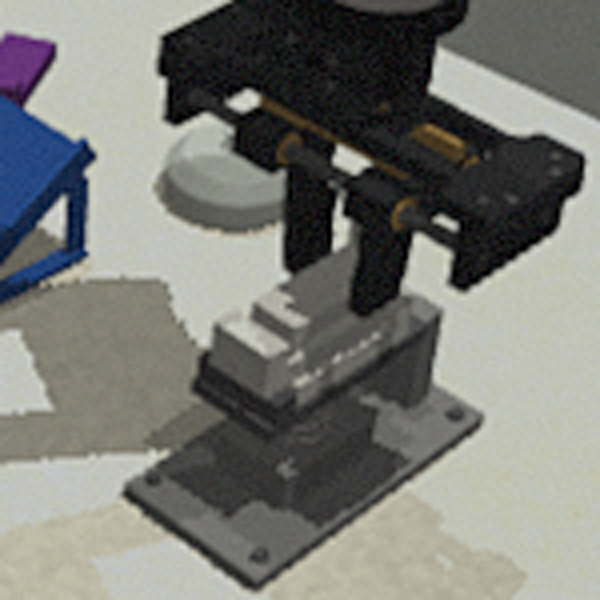

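Request:
{"name": "jog_arm", "arguments": {"steps": [[0.002,-0.001,-0.001,0,0,0,1],[0.0035,-0.001,-0.001,0,0,0,1],[0.0045,-0.001,-0.001,0,0,0,1],[0.0048,-0.001,-0.001,0,0,0,1],[0.0048,-0.001,-0.001,0,0,0,1]]}}

```text
clock: 22.45
tool_pos: [576.4, -187.5, 102.6]
orientation: [[0.002, 0.999, -0.04], [0.002, -0.04, -0.999], [-1.0, 0.002, -0.002]]
ft_force: [-1.0, 0.7, 2.0]
gripper_width: 25.7
```

Request:
{"name": "jog_arm", "arguments": {"steps": [[0.0004,0,0,0,0,0,1],[0.0004,0,0,0,0,0,0.62],[0.0004,0,0,0,0,0,0.57],[0.0004,0,0,0,0,0,0.52],[-0.02,0,0,0,0,0,0.45],[-0.06,0,0,0,0,0,0.4],[-0.11,0,0,0,0,0,0.4],[-0.11,0,0,0,0,0,0.4],[-0.11,0,0,0,0,0,0.6]]}}

```text
clock: 23.58
tool_pos: [576.2, -187.7, 213.1]
orientation: [[0.002, 0.999, -0.04], [0.002, -0.04, -0.999], [-1.0, 0.002, -0.002]]
ft_force: [0.3, -0.2, -0.8]
gripper_width: 44.7
```

```bash
python3 - <<'E'
from m import *
p,d=grab("side","11"); crop(p,330,200,480,350,4,"pics/s11.png")
meas("11",[(8,16),(20,27),(32,42),(44,52)])
plan(MID+[0,0,60],RM2)
E
```

```text
side (8, 16) 192 x [-47.3   4.7  49.6] y [-23.5  17.7  21.6] z [ 9.  12.3 15.5] [array([ 7.7, 15.2]), array([ 38.8, 108.1]), np.float64(66.0)]
side (20, 27) 221 x [-46.3   7.8  50.6] y [-16.1  13.8  21.4] z [20.5 23.6 26.3] [array([ 5.5, 11.7]), array([ 32.5, 104.4]), np.float64(73.4)]
side (32, 42) 535 x [-44.3   7.3  49.6] y [-15.8   0.4  15.4] z [33.3 35.8 38.5] [array([ 1.1, -2.4]), array([102.9,  33.8]), np.float64(2.0)]
side (44, 52) 86 x [-50.  -40.1 -33.3] y [-14.    0.4  12.8] z [44.7 47.8 49.7] [array([-42. ,  -0.8]), array([27.4, 17.6]), np.float64(89.5)]
t 23.62 pos [ 575.7 -187.4  211.8] F [ 0.3 -0.6 -0.3] w 41.3 q [-0.51  0.27  1.55  0.    1.32  1.1 ]
row [0.0768, -0.0142, 0.0003] [0.1, -0.2, -0.0]
```

View pics/s11.png

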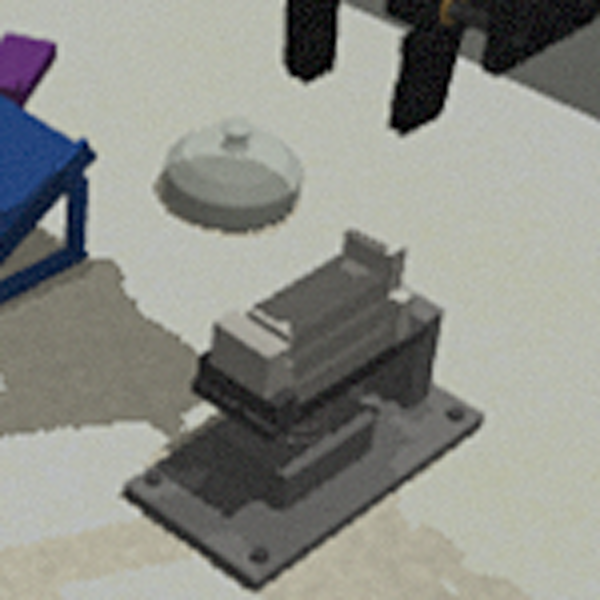

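Pile is correct: the levels are at 12, 24 and 36 mm, upstands alternate, gaps are visible, and y is centred. Now I'll shut the fingers, centre above it and push.

Request:
{"name": "jog_arm", "arguments": {"steps": [[0,-0.014,0,0,0,0,1],[0,-0.014,0,0,0,0,1],[0.04,-0.014,0,0,0,0,1],[0.07,-0.014,0,0,0,0,1],[0.09,-0.014,0,0,0,0,1],[0.09,-0.014,0,0,0,0,1]]}}

```text
clock: 24.38
tool_pos: [561.3, -186.4, 120.6]
orientation: [[-0.001, 0.999, -0.04], [0.004, -0.04, -0.999], [-1.0, -0.002, -0.004]]
ft_force: [0.1, 0.1, 0.8]
gripper_width: 0.5
```

```bash
python3 - <<'E'
from m import *
plan(MID+[0,0,36],RM2)
p,d=grab("side","12"); crop(p,330,200,480,350,4,"pics/s12.png")
E
```

```text
t 24.38 pos [ 561.3 -186.4  120.6] F [0.1 0.1 0.8] w 0.5 q [-0.52  0.35  1.66  0.    1.14  1.09]
row [0.0096, 0.0002, 0.0006] [0.1, -0.2, 0.1]
```

View pics/s12.png

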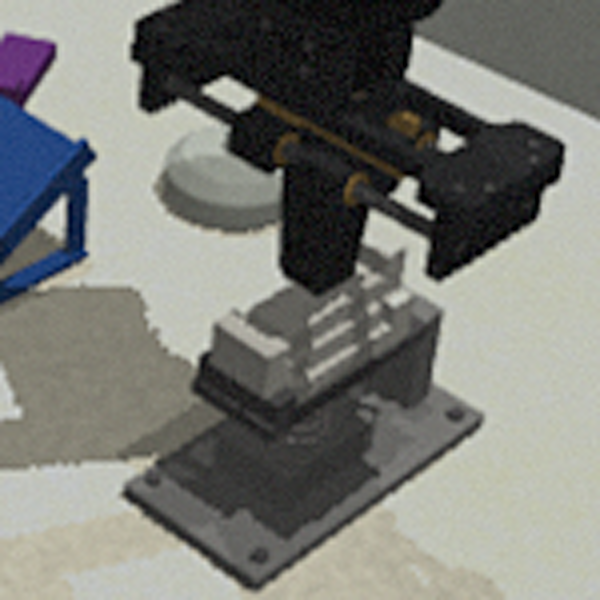

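Request:
{"name": "jog_arm", "arguments": {"steps": [[0.006,0,0,0,0,0,1],[0.009,0,0,0,0,0,1],[0.012,0,0,0,0,0,1],[0.015,0,0,0,0,0,1],[0.018,0,0,0,0,0,1],[0.021,0,0,0,0,0,1],[0.024,0,0,0,0,0,1],[0.027,0,0,0,0,0,1]]}}

```text
clock: 25.42
tool_pos: [562.8, -187.2, 97.0]
orientation: [[0.003, 0.999, -0.04], [0.001, -0.04, -0.999], [-1.0, 0.002, -0.001]]
ft_force: [-3.5, 0.7, 9.2]
gripper_width: 0.1
```

Request:
{"name": "jog_arm", "arguments": {"steps": [[0.003,0,0,0,0,0,1],[0.006,0,0,0,0,0,1],[0.008,0,0,0,0,0,1],[0.0095,0,0,0,0,0,1],[0.0095,0,0,0,0,0,1]]}}

```text
clock: 26.05
tool_pos: [562.9, -187.2, 87.3]
orientation: [[0.003, 0.999, -0.04], [0.001, -0.04, -0.999], [-1.0, 0.003, -0.001]]
ft_force: [-4.0, 1.9, 10.2]
gripper_width: 0.2
```

Request:
{"name": "jog_arm", "arguments": {"steps": [[0.001,0,0,0,0,0,1],[0.0015,0,0,0,0,0,1],[0.0015,0,0,0,0,0,1],[-0.001,0,0,0,0,0,1],[-0.004,0,0,0,0,0,1],[-0.008,0,0,0,0,0,1]]}}

```text
clock: 26.8
tool_pos: [562.3, -186.9, 93.8]
orientation: [[0.002, 0.999, -0.04], [0.002, -0.04, -0.999], [-1.0, 0.001, -0.002]]
ft_force: [0.5, 0.5, -0.8]
gripper_width: 0.5
```

Request:
{"name": "jog_arm", "arguments": {"steps": [[-0.04,0,0,0,0,0,1],[-0.09,0,0,0,0,0,1],[-0.14,0,0,0,0,0,1],[-0.14,0,0,0,0,0,1],[-0.14,0,0,0,0,0,1]]}}

```text
clock: 27.42
tool_pos: [561.7, -187.0, 232.9]
orientation: [[0.001, 0.999, -0.04], [0.003, -0.04, -0.999], [-1.0, 0.001, -0.003]]
ft_force: [-0.6, -0.6, 0.0]
gripper_width: 0.3
```

```bash
python3 - <<'E'
from m import *
p,d=grab("side","13"); crop(p,330,200,480,350,4,"pics/s13.png")
meas("13",[(-14,-7),(-3,5),(10,18),(22,30),(32,52)])
plan(MID,RM2)
E
```

```text
side (-14, -7) 163 x [-74.8  -3.5  48.9] y [-23.7  18.2  21.6] z [-13.5  -9.8  -7.4] [array([-11.8,   1.3]), array([ 45.3, 127.1]), np.float64(86.9)]
side (-3, 5) 227 x [-48.6   6.1  50.1] y [-15.8  14.3  21.2] z [-2.4  1.7  4.3] [array([ 3.3, 13.4]), array([ 33. , 103.7]), np.float64(74.4)]
side (10, 18) 522 x [-42.1   8.6  50. ] y [-16.8   0.5  16.1] z [11.3 14.1 16.5] [array([ 0.5, -1. ]), array([100.7,  34.9]), np.float64(0.4)]
side (22, 30) 85 x [-49.8 -40.6 -33.1] y [-12.9   0.8  13.3] z [23.1 25.8 27.8] [array([-41.6,  -0.1]), array([17., 27.]), np.float64(1.0)]
32 52 few 0
t 27.48 pos [ 561.3 -186.8  232. ] F [-0.2  0.4 -0.1] w 0.6 q [-0.52  0.22  1.57  0.    1.35  1.09]
row [0.157, 0.0003, 0.0008] [0.1, -0.2, 0.1]
```

View pics/s13.png

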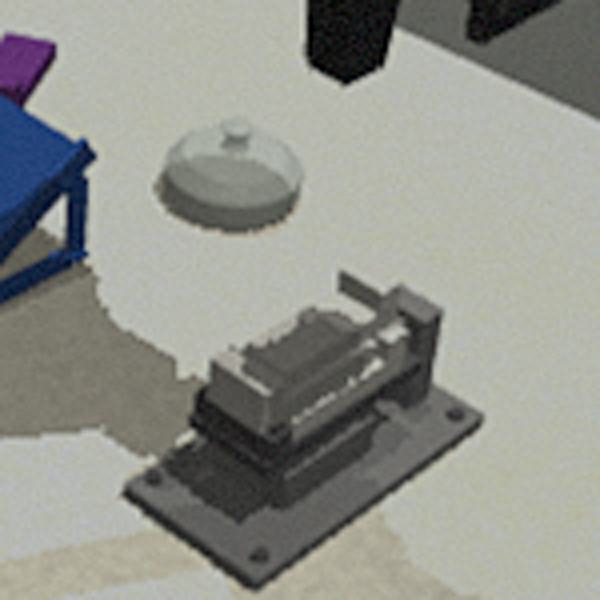

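The top face is now at 14.1 mm, down from 35.8, so the platform is held about 21.7–22 mm down with the arm clear. The pile hasn't shifted.

```bash
python3 - <<'E'
from rig import ctrl
print(ctrl.hand_in())
E
```

```text
the job is handed in; nothing more can be done
None
```

I loaded the wide, middle and narrow angles in that order, with upstands at the catch, ledge and catch ends. Then I pushed the pile down with the closed fingers until the catch held it, backed off, and handed in at about 27.5 s. No verdict is reported.

**Last checks (side-camera depth, after letting go):**
- **Pile:** before the push, the foot tops lay at about 12, 24 and 36 mm above the platform. The upstands were within about 1–2 mm of plan, centred and in line. The push did not visibly shift the pile.
- **Catch:** the pile top dropped from 35.8 to 14.1 mm and stayed there with the arm about 140 mm clear, so the platform is held about 22 mm down.
- **Bystanders:** the arm never went near the dish, loupe or bottle. The dish looked unmoved in the last picture; I did not measure the loupe and bottle again.

**Disagreements:** the two cameras differed by about 2–3 mm, and they differed from the arm's own reading by 1–2 mm. For the placings I relied on the side camera, measured relative to the ledge.

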